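Switch on a magnetic work stop against a bar

ROBOT

A 6-joint arm with a two-finger parallel gripper is mounted at the origin on the work surface. World frame = base frame: x ahead of the robot, y to its left, z up, the work surface at z = 0. Lengths are in m, angles in rad, forces in N, time in s.
With the tool pointing down it reaches from about 0.425 to 0.95 m from the base axis. Payload 3.5 kg.
Tool frame: the origin (TCP) lies between the finger pads; the fingertips stand 17 mm ahead of it and the grasp point (between the pads) lies 2 mm behind it (ctrl.tip_reach is the distance from the TCP to the fingertips, in m); z points along the fingers, y is the direction in which the jaws open and shut (so a half turn about z gives the same grasp; the last joint's range is limited). The gripper opens to 85 mm and grips with 20 to 120 N. Pads are 22 mm wide; open, the fingers measure 114 mm over their backs; the gripper's body (76 mm by 85 mm) begins 54 mm behind the grasp point. The pads swing forward as they close: fully open they stand 13 mm farther back than shut.
Start: joints at [-1.475, 0.286, 1.577, -0, 1.279, -0.15], TCP at [0.164, -0.655, 0.222] pointing down, gripper open.
Joint ranges: [-2.77, 2.77], [-0.9, 2.22], [0.21, 2.48], [-1.53, 4.67], [0.24, 2.81], [-2.84, 2.84]. Speed limits (rad/s): [2.79, 2.79, 3.14, 3.14, 3.14, 3.14].

INTERFACE

Orientations are given as a unit quaternion [x, y, z, w].
In Python, from plant import monitor, imaging, workorder, ctrl gives the robot as it stands.
- The arm moves only by the tool send_rows, never from a script. Its argument "rows" is a list of rows, each a list of 4 numbers: the shift along the world's x, y, z normalised to -1 to 1, where 1 is 0.3 m, then the turn about the world's z normalised to -1 to 1, where 1 is 360 degrees. A call has 1 to 20 rows; each row is the pose to reach, as a shift and turn from the pose commanded when the call began, turning the shorter way round; what a row does not reach only later rows make up. A row lasts 1/8 s, in which the tool goes at most 62.5 mm and 10.7 degrees, less where a joint would pass 70% of its speed; a pose out of reach is approached as far as the arm can. A call with a number of a shift or a turn outside -1 to 1 is refused whole. A call with a gripper value outside its range is refused whole. "jaw" is the closure, from 0 (fully open) to 1 (shut), set as the call begins (left out, the last holds). The fingers move at their own pace and stop on an object; "newtons" is the grip in N (left out, the last holds). Time passes only in rows, so rows that repeat a pose let the fingers close. It gives the time, the measured TCP pose, the force and the opening at its end, in the units of the state.
- monitor.get_state(): the state, without advancing time (a new reading comes with each control period).
- imaging.read_camera(name): name is "side" or "top" or "wrist"; returns the picture (420x560x3 uint8, red, green, blue); there is no depth.
- imaging.calibration(name): a dict with "intrinsics" (3x3 intrinsics, pixels), "dist_coeffs" ([k1, k2, p1, p2, k3] as OpenCV has them; the pictures are not rectified), "cam_to_world" (4x4, takes a point from camera to world coordinates). Camera axes: x right, y up, looking along -z (the intrinsics and any distortion apply to the point x, -y, -z); pixel columns grow to the right and rows downward; lengths in m; the calibration is good to about 2 mm. A picture is of the moment at which its call begins: read the wrist's pose just before it. calibration takes no time and is no camera call; for the wrist camera it gives the pose at the moment of the call.
- workorder.sign_off(): hands the job in, once; it reports no verdict.
The state is a dict: "time": time; "qpos": joint angles; "dq": joint speeds; "joint_efforts": joint torques, N m; "eef_pos": TCP position; "tcp_rot": TCP orientation; "contact_force": force on the tool from outside, world axes, zero at the start; "wrist_torque": the same for the moment, N m; "opening": opening from 0.0 (shut) to 1.0 (fully open).
Only numpy, scipy, OpenCV 4.12 (cv2) and the standard library are available. Lean on these libraries where they do the work, as an engineer would, in place of code of your own. Each camera call takes 0.05 s, during which the arm holds its last target.

TASK

Bring the magnetic work stop up to the near edge of the steel bar, about midway along it, so that one long side of the stop sits flush against the bar. Then bear down on the stop, firmly but not with your full weight, while you turn its handle clockwise to the end of its travel, so that the stop stays put and flush instead of spinning with the handle. Do not shove the bar out of place, do not turn the handle before the stop is in place, leave the other things alone, and let go at the end.

Things in the scene. Friction and masses are not known exactly. Their poses are not given: they have to be found in the camera images.
- stop_center (a point): centre (25 mm above the bench as it stands) of the loose magnetic work stop: a plain grey block 48 mm along its x, 64 mm along its y (its long sides are the two faces normal to x), 50 mm high, about 0.5 kg (0.4 to 0.6), with a round collar 42 mm across and 5 mm high on top and a black bar handle above that; 80 mm high in all. It stands upright on the bench with z up. It is not magnetically held in this scene: it slides and spins freely on the bench, before and after switching
- handle_center (a point): centre of the stop's black bar handle, which turns about the vertical axis through the block's centre: 12 mm wide along its x, 44 mm long along its y, 25 mm high; it lies 67.5 mm above the bench, the handle's underside is 55 mm above it (on the collar's top), its top 80 mm. At joint 0 it lies parallel to the block's long sides
- stop_handle (a joint): turn of the handle on the stop, rad: grows clockwise seen from above, from 0 (off) to 1.5 (on, a hard end stop); begins between 0 and 0.2. It is stiff (about 0.19 N m of friction all the way), more than the standing stop can resist by its own weight, so the stop spins unless about 15 to 25 N bears down on it; it stays where it is left
- bar: loose flat steel bar (the workpiece) lying on the bench, 24 mm along its x, 220 mm along its y, 12 mm high, 0.5 kg; origin at the middle of its underside; its -x side is the near edge, facing the robot. A push of some 3 N slides it
- bench: the steel bench top, its top at height 0; it does not move
- wrench: bystander: steel wrench 180 mm long, lying on the bench
- disc: bystander: grinding disc 115 mm across, 6 mm thick, lying flat on the bench
- can: bystander: grey can 66 mm across, 150 mm high, standing on the bench
There are look-alikes about, which are no part of the job. Leave any red look-alike of the part that bears stop_center alone. What is shaped like the bar but brown is not meant.

How it is judged:
On the way, in this order (a step that is already met when the one before it is completed fails the run):
1. the stop stands flush against the near edge of the bar, about midway, its handle not yet turned (x of stop_center in the frame of bar between -0.039 and -0.028 m and y of stop_center in the frame of bar between -0.04 and 0.04 m and angle between the x axis of stop_center and the x axis of bar, either way round below 0.07 rad and height (world z) of stop_center below 0.03 m and angle between stop_center's own z axis and vertical below 0.06 rad and value of joint stop_handle below 0.3 rad), for 0.2 s.
2. the handle is turned to its end stop with the stop still flush (x of stop_center in the frame of bar between -0.039 and -0.028 m and y of stop_center in the frame of bar between -0.04 and 0.04 m and angle between the x axis of stop_center and the x axis of bar, either way round below 0.07 rad and height (world z) of stop_center below 0.03 m and angle between stop_center's own z axis and vertical below 0.06 rad and value of joint stop_handle above 1.4 rad), for 0.2 s.
At the end, for the whole second after the job is handed in: The stop stands upright on the bench on the near side of the bar, a long side within 3 mm of touching the bar and parallel to it within 0.07 rad, its centre within 40 mm of the bar's middle along the bar, its handle turned past 1.4 rad of 1.5, released and at rest (all of step 2 and linear speed of stop below 0.02 m/s).
It fails at once if the handle is turned past 0.4 rad while the stop is away from the bar (gap over 8 mm) or has spun more than 0.15 rad out of line with it (value of joint stop_handle above 0.4 rad and (x of stop_center in the frame of bar below -0.044 m or angle between the x axis of stop_center and the x axis of bar, either way round above 0.15 rad)).
It fails at once if the stop is pressed on the bench with more than 40 N while its handle is being turned (value of joint stop_handle between 0.25 and 1.4 rad and contact force between stop and bench above 40 N).
It fails at once if the bar is shoved more than 15 mm (distance of bar from where it was at the start of the episode above 0.015 m).
It fails at once if a bystander is moved more than 30 mm (distance of any of wrench, disc, can from where it was at the start of the episode above 0.03 m).
It also fails if it takes over 72 s, if anything falls off the work surface, if the arm or the gripper's body presses on something with over 40 N, if the wrist force passes 120 N, or if a joint passes its speed limit or range.

## Working session

There is one attempt and no reset: what is moved stays moved. The work goes in short steps, Python scripts to look and compute and a tool call to move; the robot and the scene stay as the last step left them, time stands still between calls to the robot, and variables do not carry over. Pictures are saved under pics/ and viewed, and the job is handed in when it is done.

Besides the shell and the picture viewer there is one more tool, called in YAML: its name, and indented under it one key for each argument. send_rows: Moves the arm, as the interface text tells. Scaled input: -1 to 1 covers 0.3 m each way for a shift and 360 degrees each way for a turn. Its arguments: {"type":"object","properties":{"rows":{"type":"array"},"jaw":{"type":"number"},"newtons":{"type":"number"}},"required":["rows"]}

```bash
ls; mkdir -p pics; python3 - <<'E'
from plant import monitor, imaging, workorder, ctrl
import cv2
s=monitor.get_state();print(s)
for n in ("side","top","wrist"):
    c=imaging.calibration(n);print(n,c)
    cv2.imwrite(f"pics/{n}0.png",imaging.read_camera(n)[:,:,::-1])
print(ctrl.tip_reach)
E
```

```text
pics
{'time': 0.0, 'qpos': array([-1.47501588e+00,  2.87173709e-01,  1.57817788e+00,  2.79667034e-05,
        1.27860524e+00, -1.49995753e-01]), 'dq': array([-0.00028128, -0.0011831 ,  0.00051684,  0.0014415 ,  0.00057992,
        0.00102619]), 'joint_efforts': array([ 1.19680622e-03, -4.05983198e+01, -2.92626733e+01, -9.68571408e-05,
        5.85433198e-03, -4.80337157e-07]), 'eef_pos': array([ 0.16420633, -0.65402187,  0.22064137]), 'tcp_rot': array([ 9.92458557e-01,  1.22574936e-01,  4.54206678e-05, -1.18129021e-03]), 'contact_force': array([-0.71274483,  0.97399683,  0.33002526]), 'wrist_torque': array([-0.04093351, -0.00662571, -0.02892473]), 'opening': 1.0026841275529446}
side {'intrinsics': array([[468.99854685,   0.        , 280.64490247],
       [  0.        , 468.99854685, 210.12633212],
       [  0.        ,   0.        ,   1.        ]]), 'dist_coeffs': array([-0.07317299,  0.        ,  0.        ,  0.        ,  0.        ]), 'cam_to_world': array([[ 0.95616369,  0.17554429, -0.2343826 ,  0.31284554],
       [-0.29179393,  0.50379975, -0.81304497, -0.85528819],
       [-0.
[... 465 characters left out ...]
9889002, -0.04692467,  0.00409958, -0.00804388],
       [-0.00564485,  0.20565866,  0.97860751,  1.12667346],
       [ 0.        ,  0.        ,  0.        ,  1.        ]])}
wrist {'intrinsics': array([[334.17349375,   0.        , 275.74744418],
       [  0.        , 334.17349375, 210.99851759],
       [  0.        ,   0.        ,   1.        ]]), 'dist_coeffs': array([0.01843389, 0.        , 0.        , 0.        , 0.        ]), 'cam_to_world': array([[ 0.24422168,  0.92965102,  0.2758709 ,  0.23418202],
       [-0.96971717,  0.23474338,  0.06741028, -0.63600533],
       [-0.00209083, -0.2839798 ,  0.95882798,  0.37449654],
       [ 0.        ,  0.        ,  0.        ,  1.        ]])}
0.017
```

View pics/side0.png

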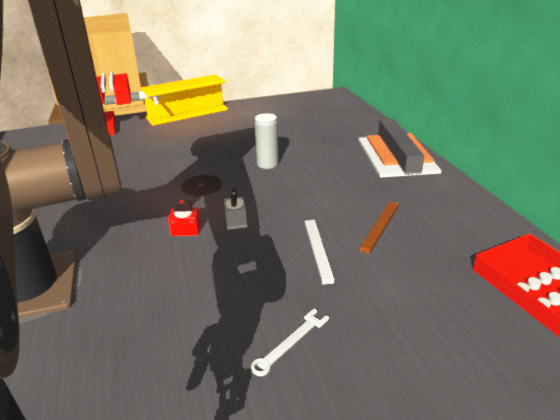

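View pics/top0.png

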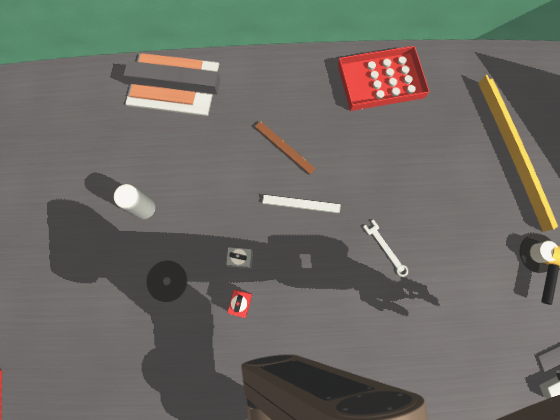

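View pics/wrist0.png

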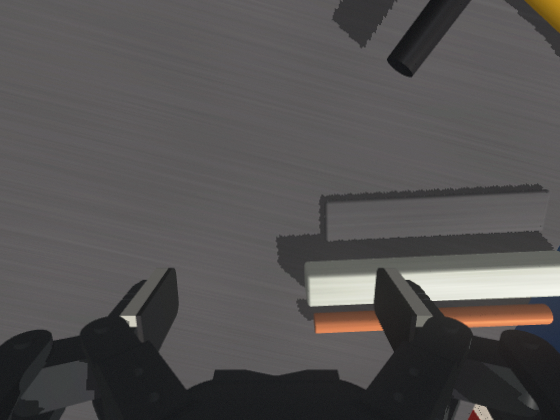

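Top view: the grey stop is at (239,257), and its red look-alike is at (240,303). The steel bar is at (301,204), and the brown look-alike bar is at (284,147). In the side view the stop is at (235,212), the red one at (184,220), the steel bar at (318,250) and the brown bar at (380,226). I choose the grey stop and the light steel bar. Next I'll take close crops and measure.

```bash
cat > h.py <<'E'
import numpy as np, cv2
from plant import imaging
def ray(cal,px):
    K=cal["intrinsics"];d=cal["dist_coeffs"];T=cal["cam_to_world"]
    u=cv2.undistortPoints(np.array(px,float).reshape(-1,1,2),K,d).reshape(-1,2)
    D=np.c_[u[:,0],-u[:,1],-np.ones(len(u))]@T[:3,:3].T
    return T[:3,3],D
def onplane(cal,px,z):
    o,D=ray(cal,px); return o+D*((z-o[2])/D[:,2])[:,None]
def proj(cal,P):
    T=np.linalg.inv(cal["cam_to_world"]);p=np.atleast_2d(P)@T[:3,:3].T+T[:3,3]
    p=p*[1,-1,-1]
    return cv2.projectPoints(p.reshape(-1,1,3),np.zeros(3),np.zeros(3),cal["intrinsics"],cal["dist_coeffs"])[0].reshape(-1,2)
def rect(px4):
    r=cv2.minAreaRect(np.array(px4,np.float32)); return r
E
python3 - <<'E'
import cv2,numpy as np
from h import *
t=cv2.imread("pics/top0.png");s=cv2.imread("pics/side0.png")
a=cv2.resize(t[190:330,200:350],None,fx=5,fy=5,interpolation=cv2.INTER_CUBIC)[:600]
cv2.imwrite("pics/tc.png",cv2.resize(t[235:275,215:265],None,fx=14,fy=14,interpolation=cv2.INTER_CUBIC))
cv2.imwrite("pics/sc.png",cv2.resize(s[180:240,155:255],None,fx=8,fy=8,interpolation=cv2.INTER_CUBIC))
cal=imaging.calibration("top")
m=((t.min(2)>130)&(t.max(2).astype(int)-t.min(2)<45)).astype(np.uint8)
n,l,st,c=cv2.connectedComponentsWithStats(m)
for i in range(1,n):
    if st[i,4]>150: print(st[i],c[i])
i=l[204,301]
cs,_=cv2.findContours((l==i).astype(np.uint8),0,1)
P=onplane(cal,cs[0].reshape(-1,2),0.012)[:,:2]
r=cv2.minAreaRect(P.astype(np.float32));print("bar top",r,cv2.boxPoints(r))
cal=imaging.calibration("side")
m=(s.min(2)>130).astype(np.uint8);n,l,st,c=cv2.connectedComponentsWithStats(m)
i=l[250,318];print(st[i])
cs,_=cv2.findContours((l==i).astype(np.uint8),0,1)
P=onplane(cal,cs[0].reshape(-1,2),0.012)[:,:2]
r=cv2.minAreaRect(P.astype(np.float32));print("bar side",r,cv2.boxPoints(r))
E
```

```text
[201  60  19  12 165] [210.07272727  65.7030303 ]
[126  92  87  24 978] [175.66768916 104.23312883]
[114 184  41  35 895] [133.70055866 200.83687151]
[262 195  79  18 722] [301.32409972 203.49445983]
[363 219  46  58 472] [386.49576271 248.25635593]
[540 241  17  20 241] [547.26970954 249.87551867]
bar top ((0.6152748465538025, -0.07872890681028366), (0.22282862663269043, 0.02680382877588272), 79.92832946777344) [[ 0.58259535 -0.18608257]
 [ 0.60898614 -0.19077003]
 [ 0.64795434  0.02862476]
 [ 0.62156355  0.03331222]]
[305 219  30  66 815]
bar side ((0.6172841787338257, -0.0857197716832161), (0.23622234165668488, 0.027931546792387962), 79.82156372070312) [[ 0.5826663  -0.19950417]
 [ 0.6101582  -0.20444009]
 [ 0.6519021   0.02806462]
 [ 0.62441015  0.03300054]]
```

View pics/tc.png

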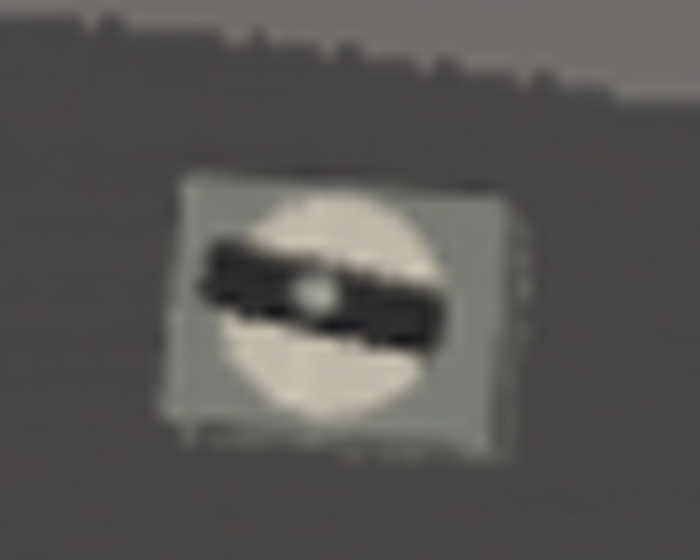

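View pics/sc.png

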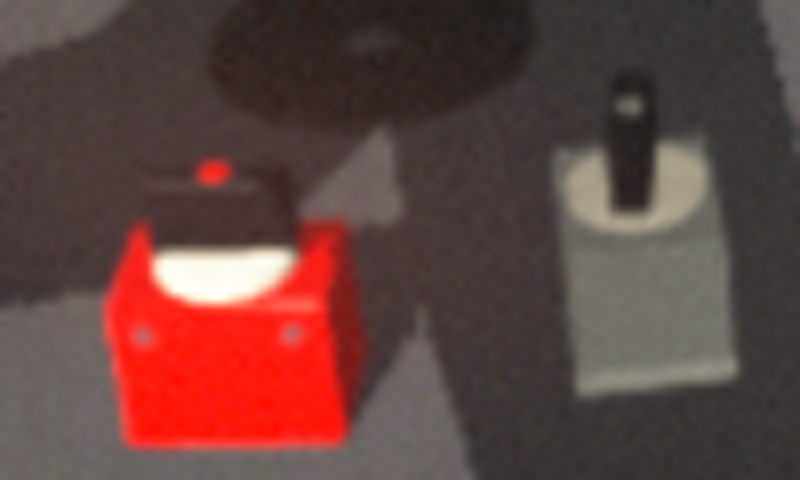

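```bash
python3 - <<'E'
from h import *
t=cv2.imread("pics/top0.png")
cal=imaging.calibration("top")
c=np.array([[183,178],[507,203],[492,447],[162,415]])/14+[214.5,234.5]
P=onplane(cal,c,0.05)[:,:2];print(P,P.mean(0))
print([np.linalg.norm(P[i]-P[(i+1)%4]) for i in range(4)])
print("long edge ang (of +y dir)",[np.degrees(np.arctan2(*(a-b)[::-1])) for a,b in((P[0],P[1]),(P[3],P[2]))],"short",[np.degrees(np.arctan2(*(a-b)[::-1])) for a,b in((P[0],P[3]),(P[1],P[2]))])
# handle
e=np.array([[210,268],[437,322]])/14+[214.5,234.5]
H=onplane(cal,e,0.08)[:,:2];print("handle",H,H.mean(0),np.linalg.norm(H[0]-H[1]),np.degrees(np.arctan2(*(H[0]-H[1])[::-1])))
dot=onplane(cal,np.array([[317,292]])/14+[214.5,234.5],0.08);print("pin",dot)
# side: pin
cs=imaging.calibration("side")
print("side pin",onplane(cs,np.array([[630,105]])/8+[154.5,179.5],0.08))
p=np.array([[553,150],[703,140],[722,243],[567,243]])/8+[154.5,179.5]
Q=onplane(cs,p,0.05)[:,:2];print(Q,Q.mean(0))
print("red",onplane(cal,[[240,303]],.05),"disc",onplane(cal,[[167,281]],0.0),"can",onplane(cal,[[126,196]],0.15),"wrench",onplane(cal,[[371,226],[402,271]],0.005))
E
```

```text
[[0.49565498 0.12846182]
 [0.48798276 0.06625616]
 [0.44148811 0.07070916]
 [0.45038059 0.13355044]] [0.46887661 0.0997444 ]
[np.float64(0.06267700595836287), np.float64(0.046707402535033374), np.float64(0.06346733638800403), np.float64(0.04555945910662734)]
long edge ang (of +y dir) [np.float64(82.96885433897656), np.float64(81.9457230216998)] short [np.float64(-6.4128484236733625), np.float64(-5.470780864019599)]
handle [[0.474878   0.12000199]
 [0.4629061  0.07796034]] [0.46889205 0.09898116] 0.04371300172718137 74.10502436393416
pin [[0.46950205 0.10014385 0.08      ]]
side pin [[0.47263237 0.09898776 0.08      ]]
[[0.453158   0.13166957]
 [0.49805229 0.1222156 ]
 [0.4899341  0.06236421]
 [0.4467237  0.07742341]] [0.47196702 0.0984182 ]
red [[0.34682098 0.09937539 0.05      ]] disc [[0.4143868  0.30714172 0.        ]] can [[0.62520112 0.37288283 0.15      ]] wrench [[ 0.54198752 -0.27374304  0.005     ]
 [ 0.41068095 -0.34958844  0.005     ]]
```

The crop confirms the grey stop: 63x46 mm measured at 50 mm height, centre about (0.470, 0.099), yaw about -7°. The handle is about 9° clockwise of it. The bar centre is about (0.615, -0.079), yaw about -10°. Sizes match the description. Now I'll move over the stop.

send_rows:
  rows:
    - [0.15, 0.2, 0, 0]
    - [0.3, 0.42, 0, 0]
    - [0.45, 0.63, 0, 0]
    - [0.6, 0.83, 0, 0]
    - [0.72, 1, 0, 0]
    - [0.72, 1, 0, 0]
    - [0.72, 1, 0, 0]
  jaw: 0

```text
time: 1.02
eef_pos: [0.3818, -0.3516, 0.2218]
tcp_rot: [0.992, 0.125, 0.0, -0.0]
contact_force: [-0.6, -0.6, 0.5]
opening: 1.002
```

send_rows:
  rows:
    - [0.06, 0.2, 0, -0.02]
    - [0.12, 0.4, 0, -0.04]
    - [0.18, 0.6, 0, -0.0586]
    - [0.24, 0.8, 0, -0.0586]
    - [0.3, 0.95, 0, -0.0586]
    - [0.3, 0.95, 0, -0.0586]

```text
time: 1.78
eef_pos: [0.4708, -0.0681, 0.2219]
tcp_rot: [0.998, -0.059, -0.0, -0.0]
contact_force: [-0.2, -1.2, -0.1]
opening: 1.002
```

send_rows:
  rows:
    - [0, 0.17, 0, 0]
    - [0, 0.35, 0, 0]
    - [0, 0.5, 0, 0]
    - [0, 0.57, 0, 0]
    - [0, 0.57, 0, 0]
    - [0, 0.57, 0, 0]

```text
time: 2.52
eef_pos: [0.4705, 0.0997, 0.2219]
tcp_rot: [0.998, -0.062, -0.0, 0.0]
contact_force: [-0.2, -0.4, -0.5]
opening: 1.002
```

```bash
python3 - <<'E'
from h import *
from plant import monitor
s=monitor.get_state();print(s['time'],s['eef_pos'],s['tcp_rot'],s['contact_force'],s['qpos'])
c=imaging.calibration("wrist");np.save("w1.npy",c["cam_to_world"])
cv2.imwrite("pics/w1.png",imaging.read_camera("wrist")[:,:,::-1])
E
```

```text
2.525 [0.47054996 0.09974054 0.22187832] [ 9.98077679e-01 -6.19741032e-02 -9.26554183e-05  3.85518187e-04] [-0.21468765 -0.44450668 -0.48148054] [-2.04762065e-03 -1.52457763e-01  2.03960583e+00 -7.98091279e-04
  1.25467587e+00  1.69302460e+00]
```

View pics/w1.png

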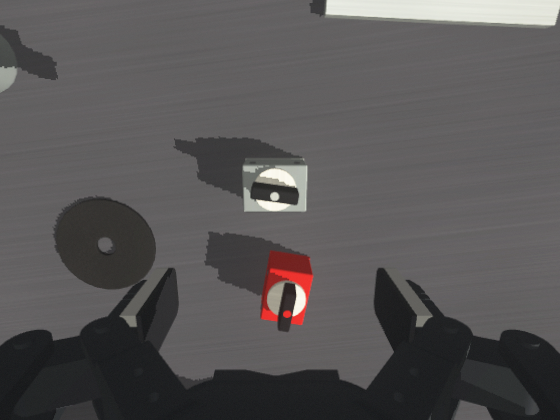

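Wrist view: the grey stop is at (275,188) with its handle pin at (275,196). The red one is at (287,290), the disc at (105,245), and the bar edge is at the top (325-555, 20). I'll cross-check the stop position.

```bash
python3 - <<'E'
from h import *
t=cv2.imread("pics/w1.png")
cv2.imwrite("pics/w1c.png",cv2.resize(t[145:220,225:325],None,fx=8,fy=8,interpolation=cv2.INTER_CUBIC))
cal=imaging.calibration("wrist");cal["cam_to_world"]=np.load("w1.npy")
print("pin",onplane(cal,[[275,196]],0.08),"red pin",onplane(cal,[[287,313]],0.08))
E
```

```text
pin [[0.4693019  0.10116951 0.08      ]] red pin [[0.34675576 0.10417145 0.08      ]]
```

View pics/w1c.png

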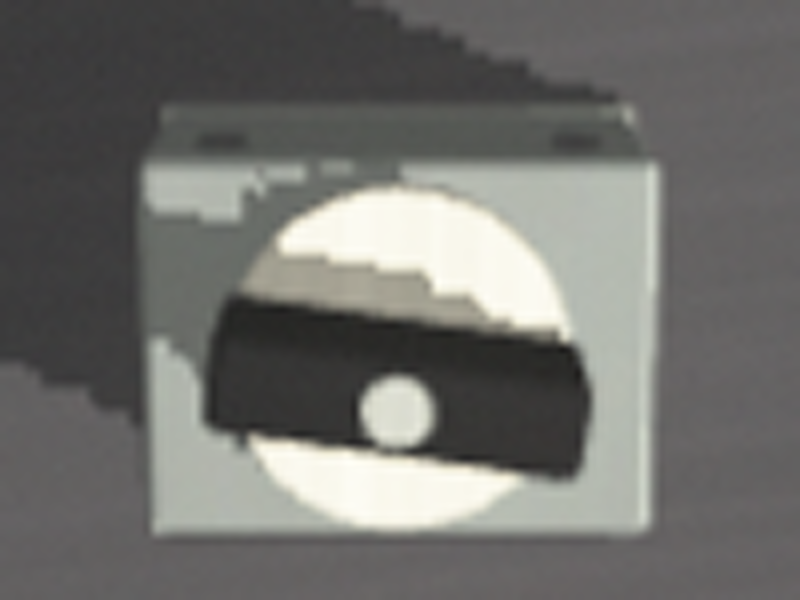

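```bash
python3 - <<'E'
from h import *
cal=imaging.calibration("wrist");cal["cam_to_world"]=np.load("w1.npy")
f=lambda a:np.array(a)/8+[224.5,144.5]
P=onplane(cal,f([[142,160],[660,162],[648,534],[152,534]]),.05)[:,:2];print(P,P.mean(0))
print([np.linalg.norm(P[i]-P[(i+1)%4]) for i in range(4)])
a=lambda p,q:np.degrees(np.arctan2(*(p-q)[::-1]))
print(a(P[0],P[1]),a(P[3],P[2]),a(P[0],P[3]),a(P[1],P[2]))
# handle top lower edge line
H=onplane(cal,f([[205,425],[578,478]]),.08)[:,:2];print(a(H[0],H[1]),np.linalg.norm(H[0]-H[1]))
H=onplane(cal,f([[240,325],[575,365]]),.08)[:,:2];print(a(H[0],H[1]))
E
```

```text
[[0.49721533 0.12993827]
 [0.48920974 0.06727854]
 [0.44226111 0.07334599]
 [0.45001048 0.1358805 ]] [0.46967417 0.10161082]
[np.float64(0.06316907033159172), np.float64(0.047339070660597664), np.float64(0.06301283793536053), np.float64(0.04757738957506987)]
82.71916440218783 82.93583256525804 -7.174755001419602 -7.363858730960372
74.57796915614044 0.043078158587171934
75.98234984576914
```

send_rows:
  rows:
    - [-0.003, 0.005, -0.1, 0]
    - [-0.003, 0.005, -0.2, 0]
    - [-0.003, 0.005, -0.32, 0]
    - [-0.003, 0.005, -0.44, 0]
    - [-0.003, 0.005, -0.54, 0]
    - [-0.003, 0.005, -0.6, 0]
    - [-0.003, 0.005, -0.62, 0]
    - [-0.003, 0.005, -0.62, 0]
    - [-0.003, 0.005, -0.62, 0]

```text
time: 3.7
eef_pos: [0.4704, 0.1025, 0.0371]
tcp_rot: [0.998, -0.061, 0.001, -0.0]
contact_force: [0.6, 0.1, -1.1]
opening: 0.999
```

send_rows:
  rows:
    - [0, 0, 0, 0]
    - [0, 0, 0, 0]
    - [0, 0, 0, 0]
    - [0, 0, 0, 0]
    - [0, 0, 0, 0]
    - [0, 0, 0, 0]
    - [0, 0, 0, 0]
    - [0, 0, 0, 0]
  jaw: 1
  newtons: 40

```text
time: 4.7
eef_pos: [0.4713, 0.102, 0.0388]
tcp_rot: [0.998, -0.06, 0.002, 0.001]
contact_force: [-3.0, -4.2, 11.7]
opening: 0.509
```

```bash
python3 - <<'E'
from h import *
cv2.imwrite("pics/s2.png",imaging.read_camera("side")[:,:,::-1])
cv2.imwrite("pics/w2.png",imaging.read_camera("wrist")[:,:,::-1])
E
```

```text
(no output)
```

View pics/s2.png

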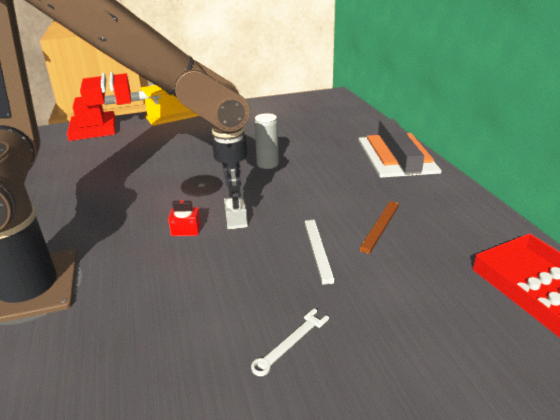

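View pics/w2.png

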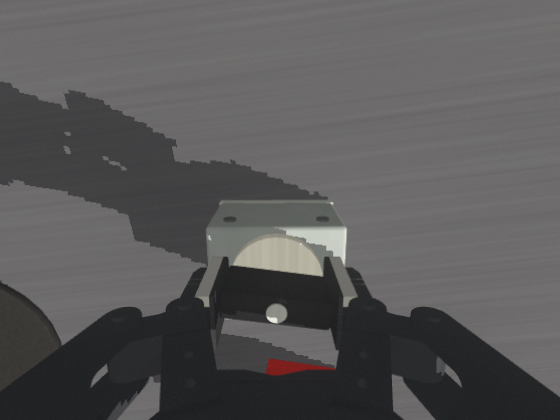

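```bash
python3 - <<'E'
from h import *
t=cv2.imread("pics/w2.png")
cv2.imwrite("pics/w2c.png",cv2.resize(t[190:380,160:400],None,fx=3.3,fy=3.1,interpolation=cv2.INTER_CUBIC))
t=cv2.imread("pics/s2.png")
cv2.imwrite("pics/s2c.png",cv2.resize(t[120:250,150:290],None,fx=4.5,fy=4.5,interpolation=cv2.INTER_CUBIC))
E
```

```text
(no output)
```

View pics/w2c.png

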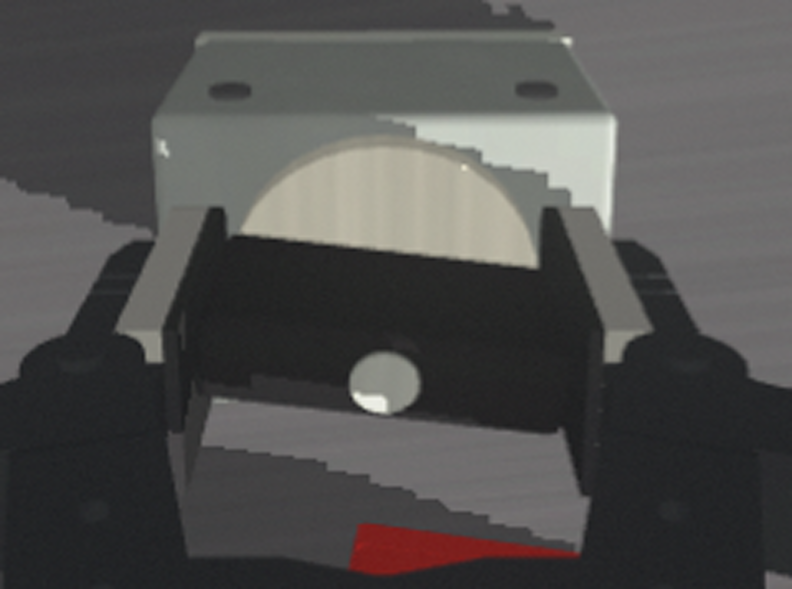

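View pics/s2c.png

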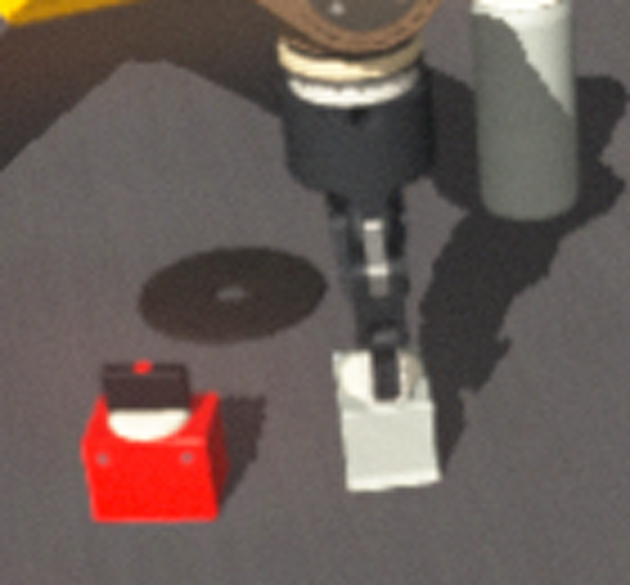

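```bash
python3 - <<'E'
from h import *
from plant import monitor
from scipy.spatial.transform import Rotation as R
s=monitor.get_state();cal=imaging.calibration("wrist");print(s['eef_pos'],s['contact_force'],s['opening'])
Rm=R.from_quat(s['tcp_rot'])
for z in (-.02,-.01,0,.01,.017):
    P=s['eef_pos']+Rm.apply([[.011,-.022,z],[.011,.022,z],[-.011,.022,z]])
    print(z,P[0],proj(cal,P).round(0).tolist())
for z in (.04,.05,.06): print(z,proj(cal,[[.497+0.001,.130,z],[.490,.0673,z]]).round(0).tolist())
T=cal["cam_to_world"];print(T[:3,3])
E
```

```text
[0.47129058 0.10195941 0.03879634] [-3.82877731 -4.83574856 12.1979266 ] 0.513291214385435
-0.02 [0.48480104 0.12251703 0.05879264] [[227.0, 258.0], [328.0, 258.0], [326.0, 303.0]]
-0.01 [0.48483175 0.12249498 0.04879271] [[230.0, 249.0], [325.0, 249.0], [323.0, 291.0]]
0 [0.48486246 0.12247292 0.03879278] [[232.0, 241.0], [322.0, 241.0], [320.0, 281.0]]
0.01 [0.48489317 0.12245087 0.02879285] [[235.0, 234.0], [319.0, 234.0], [318.0, 272.0]]
0.017 [0.48491467 0.12243543 0.0217929 ] [[236.0, 229.0], [318.0, 229.0], [316.0, 267.0]]
0.04 [[212.0, 218.0], [344.0, 219.0]]
0.05 [[208.0, 225.0], [349.0, 226.0]]
0.06 [[204.0, 233.0], [354.0, 233.0]]
[0.54240279 0.09429192 0.19274711]
```

```bash
python3 - <<'E'
from h import *
from plant import monitor
from scipy.spatial.transform import Rotation as R
s=monitor.get_state();cal=imaging.calibration("wrist")
Rm=R.from_quat(s['tcp_rot'])
for z in (-.04,-.03,-.02,-.01,0,.01,.017):
  for x in (-.011,.011):
    P=s['eef_pos']+Rm.apply([[x,-.0425,z],[x,.0425,z]])
    print(z,x,proj(cal,P).round(0).tolist())
E
```

```text
-0.04 -0.011 [[170.0, 330.0], [385.0, 331.0]]
-0.04 0.011 [[165.0, 280.0], [390.0, 281.0]]
-0.03 -0.011 [[177.0, 316.0], [377.0, 316.0]]
-0.03 0.011 [[173.0, 268.0], [382.0, 269.0]]
-0.02 -0.011 [[183.0, 303.0], [371.0, 303.0]]
-0.02 0.011 [[180.0, 258.0], [375.0, 258.0]]
-0.01 -0.011 [[189.0, 291.0], [365.0, 291.0]]
-0.01 0.011 [[186.0, 249.0], [369.0, 249.0]]
0 -0.011 [[194.0, 281.0], [360.0, 281.0]]
0 0.011 [[191.0, 241.0], [363.0, 241.0]]
0.01 -0.011 [[198.0, 272.0], [356.0, 272.0]]
0.01 0.011 [[195.0, 234.0], [359.0, 234.0]]
0.017 -0.011 [[201.0, 266.0], [353.0, 267.0]]
0.017 0.011 [[198.0, 229.0], [356.0, 230.0]]
```

```bash
python3 - <<'E'
from h import *
t=cv2.imread("pics/w1.png")
cv2.imwrite("pics/w1f.png",cv2.resize(t[240:420,80:480],None,fx=2,fy=2,interpolation=cv2.INTER_CUBIC))
E
```

```text
(no output)
```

View pics/w1f.png

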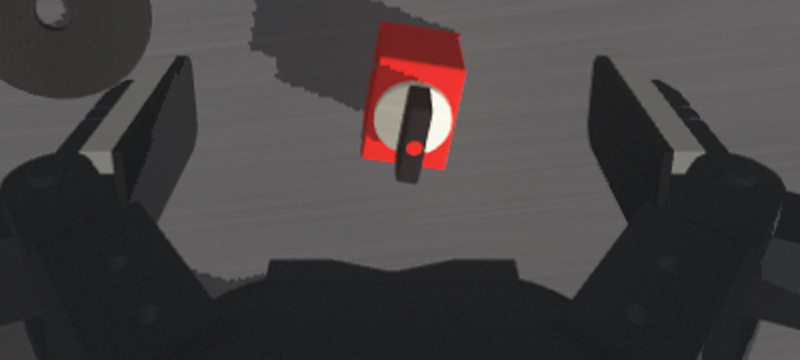

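```bash
python3 - <<'E'
from h import *
from plant import monitor
from scipy.spatial.transform import Rotation as R
s=monitor.get_state();cal=imaging.calibration("wrist")
Rm=R.from_quat(s['tcp_rot'])
C=Rm.inv().apply(cal["cam_to_world"][:3,3]-s['eef_pos']);print("cam in tool",C, "axis",Rm.inv().apply(-cal["cam_to_world"][:3,2]))
for x in (.038,.0425):
  for z in (-.05,-.06,-.07,-.08,-.09,-.1,-.11):
    P=s['eef_pos']+Rm.apply([[x,-.03,z],[x,.03,z]])
    print(x,z,proj(cal,P).round(0).tolist())
E
```

```text
cam in tool [ 0.07202782 -0.00068114 -0.15371437] axis [-2.84327474e-01 -6.46409199e-05  9.58727221e-01]
0.038 -0.05 [[186.0, 221.0], [370.0, 221.0]]
0.038 -0.06 [[177.0, 231.0], [379.0, 231.0]]
0.038 -0.07 [[167.0, 244.0], [390.0, 244.0]]
0.038 -0.08 [[153.0, 260.0], [404.0, 260.0]]
0.038 -0.09 [[137.0, 280.0], [421.0, 280.0]]
0.038 -0.1 [[115.0, 306.0], [444.0, 307.0]]
0.038 -0.11 [[84.0, 343.0], [476.0, 343.0]]
0.0425 -0.05 [[185.0, 207.0], [371.0, 207.0]]
0.0425 -0.06 [[176.0, 217.0], [380.0, 217.0]]
0.0425 -0.07 [[165.0, 228.0], [392.0, 228.0]]
0.0425 -0.08 [[151.0, 242.0], [406.0, 242.0]]
0.0425 -0.09 [[134.0, 260.0], [424.0, 260.0]]
0.0425 -0.1 [[111.0, 284.0], [448.0, 284.0]]
0.0425 -0.11 [[79.0, 317.0], [481.0, 318.0]]
```

The pads ended up on the handle's ends: opening is about 43 mm, and in the crop the tips rest on the block top. In the wrist images the pad tips project to about 30 mm behind the reported TCP when open (about 20 mm at half opening), and the body sits correspondingly further back. So I need to go about 35 mm lower. I'll open, check that the handle hasn't changed, then descend slowly while watching the force.

send_rows:
  rows:
    - [0, 0, 0, 0]
    - [0, 0, 0, 0]
    - [0, 0, 0, 0]
    - [0, 0, 0, 0]
    - [0, 0, 0, 0]
    - [0, 0, 0, 0]
    - [0, 0, 0, 0]
  jaw: 0

```text
time: 5.68
eef_pos: [0.4694, 0.1028, 0.036]
tcp_rot: [0.998, -0.061, 0.0, 0.0]
contact_force: [-0.1, -0.2, -0.4]
opening: 1.004
```

```bash
python3 - <<'E'
from h import *
cv2.imwrite("pics/w3.png",imaging.read_camera("wrist")[:,:,::-1])
E
```

```text
(no output)
```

View pics/w3.png

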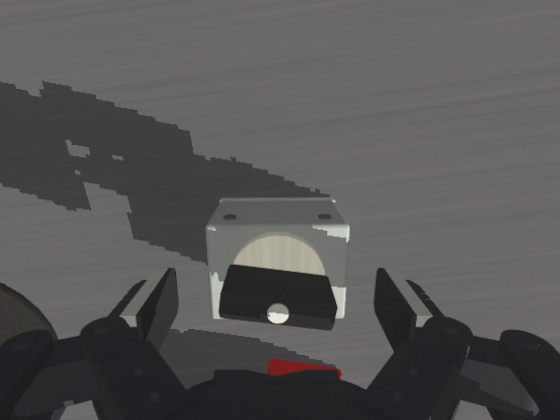

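The stop is unmoved, centred between the open pads (block 208-349, pads 177-376), with the handle still slightly clockwise. I'll descend slowly.

send_rows:
  rows:
    - [0, 0, -0.02, 0]
    - [0, 0, -0.04, 0]
    - [0, 0, -0.06, 0]
    - [0, 0, -0.06, 0]

```text
time: 6.22
eef_pos: [0.4687, 0.1028, 0.0172]
tcp_rot: [0.998, -0.061, -0.001, 0.0]
contact_force: [0.7, -0.5, 1.0]
opening: 1.0
```

send_rows:
  rows:
    - [0, 0, -0.02, 0]
    - [0, 0, -0.04, 0]
    - [0, 0, -0.06, 0]
    - [0, 0, -0.06, 0]

```text
time: 6.72
eef_pos: [0.4688, 0.1028, -0.0007]
tcp_rot: [0.998, -0.061, -0.001, 0.0]
contact_force: [-0.1, -0.1, 0.2]
opening: 1.002
```

send_rows:
  rows:
    - [0, 0, 0, 0]
    - [0, 0, 0, 0]
    - [0, 0, 0, 0]
    - [0, 0, 0, 0]
    - [0, 0, 0, 0]
    - [0, 0, 0, 0]
    - [0, 0, 0, 0]
  jaw: 1
  newtons: 40

```text
time: 7.6
eef_pos: [0.4697, 0.1028, 0.0003]
tcp_rot: [0.998, -0.061, 0.0, 0.0]
contact_force: [-0.5, -1.0, 4.2]
opening: 0.744
```

```bash
python3 - <<'E'
from h import *
cv2.imwrite("pics/w4.png",imaging.read_camera("wrist")[:,:,::-1])
E
```

```text
(no output)
```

View pics/w4.png

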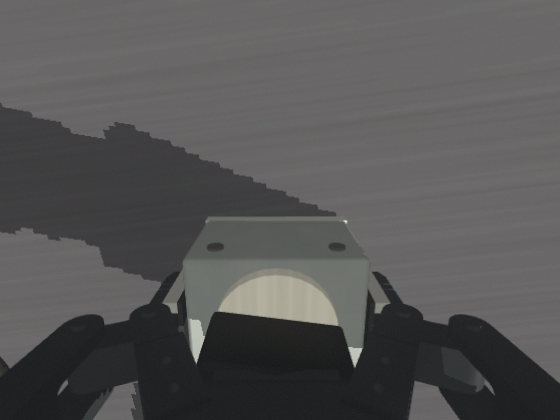

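The gripper now holds the block across its 64 mm (opening 63 mm), with the handle free. I'll lift 15 mm, carry to a stand-off of about 25 mm from the bar, and align the yaw to -10°.

send_rows:
  rows:
    - [0, 0, 0.02, 0]
    - [0, 0, 0.05, 0]
    - [0.03, -0.06, 0.05, 0]
    - [0.08, -0.16, 0.05, -0.003]
    - [0.14, -0.28, 0.05, -0.006]
    - [0.2, -0.4, 0.05, -0.008]
    - [0.26, -0.52, 0.05, -0.008]
    - [0.284, -0.57, 0.05, -0.008]
    - [0.284, -0.57, 0.05, -0.008]
    - [0.284, -0.57, 0.05, -0.008]

```text
time: 8.9
eef_pos: [0.5532, -0.0668, 0.0143]
tcp_rot: [0.996, -0.086, -0.001, -0.001]
contact_force: [-0.3, 0.1, -5.5]
opening: 0.747
```

```bash
python3 - <<'E'
from h import *
from plant import monitor
s=monitor.get_state();print(s['time'],s['eef_pos'],s['tcp_rot'])
np.save("w5.npy",imaging.calibration("wrist")["cam_to_world"])
for n in ("wrist","top","side"): cv2.imwrite(f"pics/{n}5.png",imaging.read_camera(n)[:,:,::-1])
E
```

```text
8.9 [ 0.55320818 -0.06684453  0.01430881] [ 9.96300090e-01 -8.59319538e-02 -1.25033931e-03 -5.15946917e-04]
```

View pics/wrist5.png

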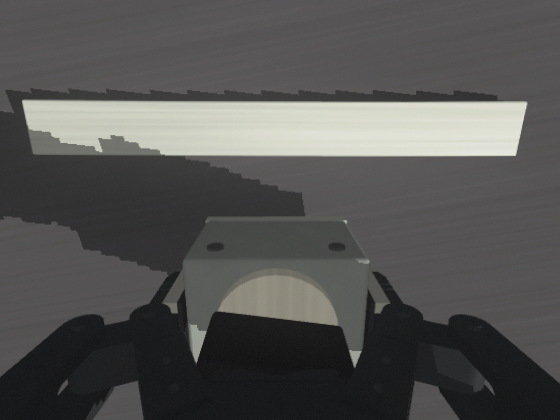

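View pics/side5.png

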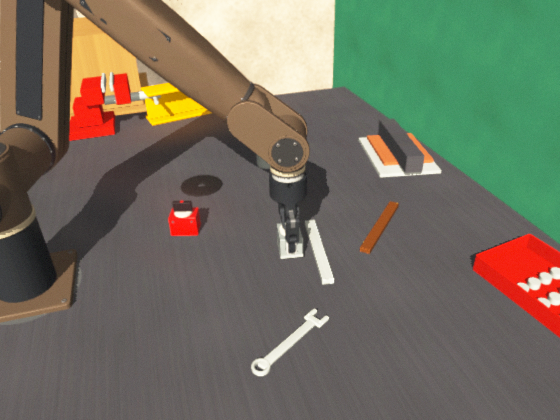

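The wrist view shows the bar level in the frame (near top edge at row 155, columns 33-516; far edge at row 101), parallel to the block's front edge (rows 218/261, 206-347). Measuring the offset.

```bash
python3 - <<'E'
from h import *
from plant import monitor
s=monitor.get_state()
t=cv2.imread("pics/wrist5.png");g=t.astype(int)
cal=imaging.calibration("wrist");cal["cam_to_world"]=np.load("w5.npy")
P=onplane(cal,[[22,101],[527,102],[516,155.5],[33,154]],.012)[:,:2];c=P.mean(0);print(P,c)
d=(P[0]-P[1])+(P[3]-P[2]);th=np.arctan2(d[1],d[0])-np.pi/2;print("bar yaw",np.degrees(th),[np.linalg.norm(P[i]-P[(i+1)%4]) for i in range(4)])
R=np.array([[np.cos(th),np.sin(th)],[-np.sin(th),np.cos(th)]])
print("tcp in bar",R@(s['eef_pos'][:2]-c))
for z in (.05+.0143,):
    F=onplane(cal,[[184,261],[366,261]],z)[:,:2];print("block top front edge",F,[R@(f-c) for f in F],np.linalg.norm(F[0]-F[1]))
F=onplane(cal,[[206,218],[347,218.5]],.0143)[:,:2];print("block bottom front edge",F,[R@(f-c) for f in F],np.linalg.norm(F[0]-F[1]))
q=s['tcp_rot'];print("tool yaw",np.degrees(2*np.arctan2(q[1],q[0])))
print("bar normal",np.cos(th),np.sin(th))
E
```

```text
[[ 0.64718139  0.03047762]
 [ 0.60907646 -0.18758017]
 [ 0.58611814 -0.1837812 ]
 [ 0.62451081  0.03456592]] [ 0.6167217  -0.07657946]
bar yaw -9.942390953489344 [np.float64(0.22136212137015185), np.float64(0.023270508762085924), np.float64(0.2216967847982368), np.float64(0.023036262757130454)]
tcp in bar [-0.06371169 -0.00132235]
block top front edge [[ 0.58196857 -0.0397569 ]
 [ 0.57152839 -0.10035616]] [array([-0.04058891,  0.03026915]), array([-0.04040935, -0.0312226 ])] 0.061492010935830656
block bottom front edge [[ 0.58158052 -0.03696336]
 [ 0.56977596 -0.10392813]] [array([-0.04145346,  0.03295373]), array([-0.04151874, -0.0350435 ])] 0.0679972641081481
tool yaw -9.811376846635488
bar normal 0.9849818527858776 -0.1726578978283352
```

send_rows:
  rows:
    - [0, 0, -0.015, 0]
    - [0, 0, -0.03, 0]
    - [0, 0, -0.042, 0]
    - [0, 0, -0.05, 0]
    - [0, 0, -0.05, 0]

```text
time: 9.68
eef_pos: [0.5548, -0.0682, 0.0004]
tcp_rot: [0.996, -0.086, 0.0, -0.0]
contact_force: [-1.7, 0.5, -1.1]
opening: 0.742
```

send_rows:
  rows:
    - [0.01, -0.0018, 0, 0]
    - [0.025, -0.0044, 0, 0]
    - [0.04, -0.007, 0, 0]
    - [0.055, -0.0096, 0, 0]
    - [0.07, -0.0123, 0, 0]
    - [0.079, -0.0138, 0, 0]
    - [0.079, -0.0138, 0, 0]
    - [0.079, -0.0138, 0, 0]

```text
time: 10.68
eef_pos: [0.579, -0.0725, 0.0004]
tcp_rot: [0.996, -0.086, 0.001, 0.0]
contact_force: [-1.9, 0.3, 2.8]
opening: 0.744
```

```bash
cat > look.py <<'E'
import sys
from h import *
from plant import monitor
s=monitor.get_state();print(s['time'],s['eef_pos'],s['tcp_rot'].round(4),s['contact_force'].round(1),s['wrist_torque'].round(2),s['opening'])
n=sys.argv[1];np.save(f"{n}.npy",imaging.calibration("wrist")["cam_to_world"])
for c in sys.argv[2:]: cv2.imwrite(f"pics/{n}_{c}.png",imaging.read_camera(c)[:,:,::-1])
E
python3 look.py a wrist
```

```text
10.675 [ 5.79036571e-01 -7.25200188e-02  3.87052728e-04] [ 9.963e-01 -8.620e-02  9.000e-04  1.000e-04] [-1.9  0.3  2.8] [0.18 0.37 0.04] 0.7439535049548394
```

View pics/a_wrist.png

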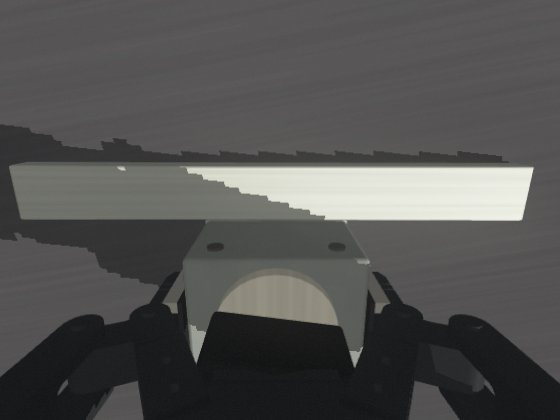

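The gap is now about 2-3 mm: the bar's near edge is at row 219, and it would be at about 226 when touching. I'll push gently in 1 mm steps.

send_rows:
  rows:
    - [0.003, -0.0006, 0, 0]
    - [0.006, -0.001, 0, 0]
    - [0.0085, -0.0015, 0, 0]
    - [0.0085, -0.0015, 0, 0]

```text
time: 11.22
eef_pos: [0.58, -0.0727, 0.0004]
tcp_rot: [0.996, -0.086, -0.001, -0.0]
contact_force: [-6.7, 1.0, 8.5]
opening: 0.745
```

send_rows:
  rows:
    - [0.003, -0.0006, 0, 0]
    - [0.006, -0.001, 0, 0]
    - [0.0085, -0.0015, 0, 0]
    - [0.0085, -0.0015, 0, 0]

```text
time: 11.72
eef_pos: [0.5808, -0.0728, 0.0005]
tcp_rot: [0.996, -0.086, -0.004, -0.0]
contact_force: [-11.1, 0.4, 12.9]
opening: 0.745
```

```bash
python3 look.py b wrist
```

```text
11.725 [ 5.80793916e-01 -7.27576519e-02  5.30119241e-04] [ 9.963e-01 -8.610e-02 -3.800e-03 -3.000e-04] [-11.1   0.4  12.9] [ 0.26  1.72 -0.01] 0.744853259829311
```

View pics/b_wrist.png

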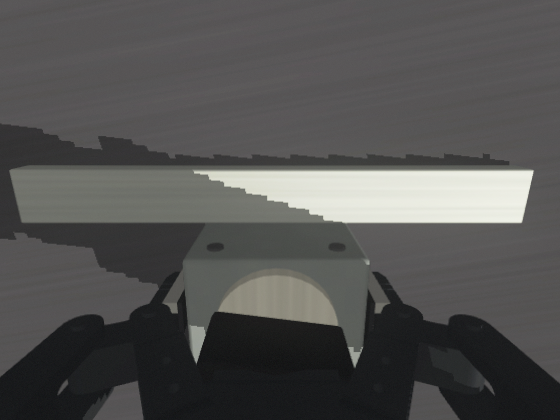

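The force (-11 x, +13 z) looks like bench friction from pressing the block down rather than bar contact, since the bar would slide at 3 N. I'll unload vertically a little.

send_rows:
  rows:
    - [0, 0, 0.003, 0]
    - [0, 0, 0.005, 0]
    - [0, 0, 0.005, 0]

```text
time: 12.15
eef_pos: [0.581, -0.0728, 0.0005]
tcp_rot: [0.996, -0.086, -0.003, -0.0]
contact_force: [-7.8, -0.2, 4.6]
opening: 0.746
```

```bash
python3 look.py c wrist
```

```text
12.15 [ 5.80979426e-01 -7.27880622e-02  5.17457948e-04] [ 9.963e-01 -8.620e-02 -2.900e-03 -3.000e-04] [-7.8 -0.2  4.6] [0.08 1.09 0.01] 0.7462877340301662
```

View pics/c_wrist.png

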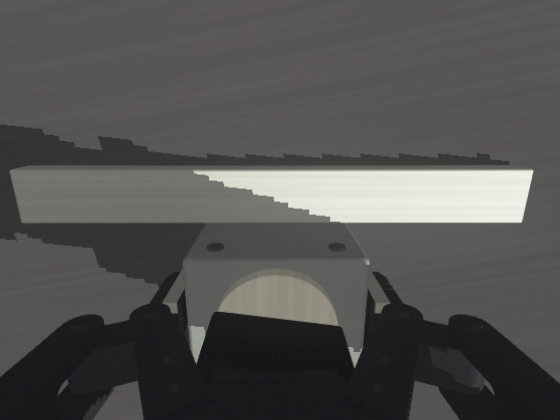

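send_rows:
  rows:
    - [0, 0, 0.003, 0]
    - [0, 0, 0.004, 0]
    - [0, 0, 0.004, 0]
    - [0, 0, 0.004, 0]

```text
time: 12.7
eef_pos: [0.5828, -0.073, 0.0018]
tcp_rot: [0.996, -0.086, -0.001, -0.0]
contact_force: [-2.3, 0.3, -5.4]
opening: 0.745
```

```bash
python3 look.py d wrist; python3 - <<'E'
from h import *
from plant import monitor
s=monitor.get_state()
cal=imaging.calibration("wrist")
for n in "abcd":
    t=cv2.imread(f"pics/{n}_wrist.png").astype(int);cal["cam_to_world"]=np.load(f"{n}.npy")
    g=t.sum(2)
    # near/far edges at columns away from block
    E=[]
    for c in (400,450,490):
        col=g[120:260,c]; d=np.diff(col); E.append((c,120.5+np.argmax(d[:]),120.5+np.argmin(d)))
    print(n,E)
    th=np.radians(-9.94);nrm=np.array([np.cos(th),np.sin(th)])
    P=onplane(cal,[[c,b] for c,a,b in E],.012)[:,:2];print("near edge proj on n",P@nrm,"bar start near edge",np.dot([.6167,-.0766],nrm)-.012)
    col=g[200:300,275];d=np.diff(col);print(200.5+np.argsort(-abs(d))[:5])
print("tcp n",s['eef_pos'][:2]@nrm)
E
```

```text
12.7 [ 0.58278753 -0.07296601  0.00182359] [ 9.963e-01 -8.620e-02 -7.000e-04 -2.000e-04] [-2.3  0.3 -5.4] [ 0.1   0.38 -0.02] 0.7450662286616735
a [(400, np.float64(167.5), np.float64(219.5)), (450, np.float64(167.5), np.float64(219.5)), (490, np.float64(167.5), np.float64(220.5))]
near edge proj on n [0.60882982 0.60887853 0.60845318] bar start near edge 0.6086651978665799
[201.5 200.5 274.5 219.5 218.5]
b [(400, np.float64(170.5), np.float64(222.5)), (450, np.float64(170.5), np.float64(222.5)), (490, np.float64(170.5), np.float64(222.5))]
near edge proj on n [0.60932255 0.60938289 0.60943383] bar start near edge 0.6086651978665799
[201.5 200.5 222.5 274.5 275.5]
c [(400, np.float64(170.5), np.float64(222.5)), (450, np.float64(170.5), np.float64(222.5)), (490, np.float64(170.5), np.float64(222.5))]
near edge proj on n [0.60946857 0.60952657 0.60957567] bar start near edge 0.6086651978665799
[201.5 200.5 221.5 222.5 274.5]
d [(400, np.float64(169.5), np.float64(221.5)), (450, np.float64(169.5), np.float64(221.5)), (490, np.float64(169.5), np.float64(221.5))]
near edge proj on n [0.61124587 0.61130179 0.61134898] bar start near edge 0.6086651978665799
[200.5 220.5 221.5 274.5 275.5]
tcp n 0.5868360106866151
```

The block is now lifted about 1 mm. The bar edge follows the tool: edge minus TCP is 24.5 mm and the block's half width is 24 mm, so they are touching. The bar has been moved about 2.5 mm. I'll set the block down and release.

send_rows:
  rows:
    - [0, 0, -0.002, 0]
    - [0, 0, -0.0045, 0]
    - [0, 0, -0.0045, 0]
    - [0, 0, -0.0045, 0]

```text
time: 13.25
eef_pos: [0.5835, -0.0732, 0.0016]
tcp_rot: [0.996, -0.086, 0.0, 0.0]
contact_force: [-3.0, -0.0, -4.5]
opening: 0.745
```

send_rows:
  rows:
    - [0, 0, 0, 0]
    - [0, 0, 0, 0]
    - [0, 0, 0, 0]
    - [0, 0, 0, 0]
    - [0, 0, 0, 0]
  jaw: 0

```text
time: 13.88
eef_pos: [0.5836, -0.0733, 0.0015]
tcp_rot: [0.996, -0.086, 0.0, 0.0]
contact_force: [0.4, 0.4, -0.0]
opening: 1.002
```

send_rows:
  rows:
    - [0, 0, 0.05, 0]
    - [0, 0, 0.12, 0]
    - [0, 0, 0.22, 0]
    - [0, 0, 0.32, 0]
    - [0, 0, 0.4, 0]
    - [0, 0, 0.4, 0]
    - [0, 0, 0.4, 0]

```text
time: 14.75
eef_pos: [0.583, -0.0731, 0.1213]
tcp_rot: [0.996, -0.086, -0.0, -0.0]
contact_force: [0.4, -0.0, 0.3]
opening: 1.001
```

```bash
python3 look.py e wrist top side;  python3 - <<'E'
from h import *
t=cv2.imread("pics/e_side.png");cv2.imwrite("pics/e_sc.png",cv2.resize(t[180:290,240:350],None,fx=5,fy=5,interpolation=cv2.INTER_CUBIC))
E
```

```text
14.75 [ 0.58301999 -0.07313267  0.12130181] [ 9.963e-01 -8.620e-02 -1.000e-04 -0.000e+00] [ 0.4 -0.   0.3] [ 0.03  0.05 -0.01] 1.0009351136704263
```

View pics/e_wrist.png

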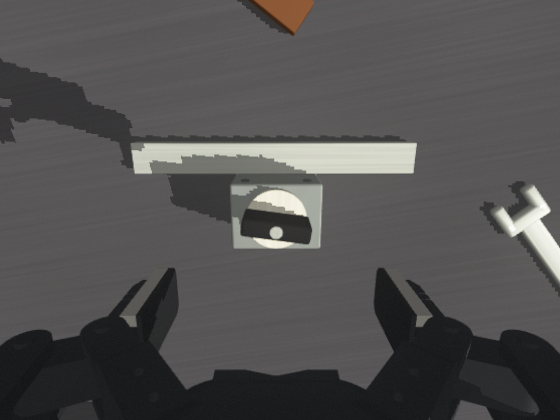

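View pics/e_sc.png

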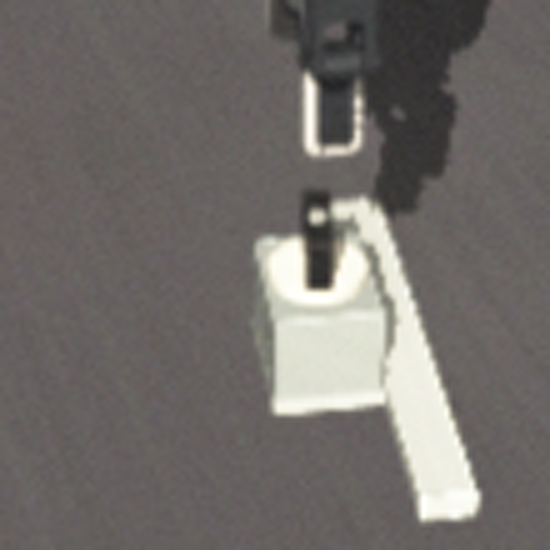

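The stop stands against the bar (wrist: block 231-322 x 184-248, bar near edge at row 172, pin at (276,233)). Measuring the gap, yaw and handle angle.

```bash
python3 - <<'E'
from h import *
t=cv2.imread("pics/e_wrist.png")
cv2.imwrite("pics/e_wc.png",cv2.resize(t[165:255,220:335],None,fx=6.5,fy=6.5,interpolation=cv2.INTER_CUBIC))
cal=imaging.calibration("wrist");cal["cam_to_world"]=np.load("e.npy")
P=onplane(cal,[[131.5,143],[416,143],[414,172.5],[133,172.5]],.012)[:,:2];c=P.mean(0)
d=(P[0]-P[1])+(P[3]-P[2]);th=np.arctan2(d[1],d[0])-np.pi/2;print("bar",c,np.degrees(th))
R=np.array([[np.cos(th),np.sin(th)],[-np.sin(th),np.cos(th)]])
B=onplane(cal,[[231.5,184.5],[322,184.5],[320.5,248],[233,248]],.05)[:,:2];print("block",B.mean(0),[(R@(b-c)).round(4) for b in B],(R@(B.mean(0)-c)).round(4))
h=onplane(cal,[[276,233]],.08)[0,:2];print("pin",h,R@(h-c))
E
```

```text
bar [ 0.62007882 -0.07716253] -9.834778281575751
block [ 0.58372267 -0.073279  ] [array([-0.013 ,  0.0287]), array([-0.013 , -0.0334]), array([-0.06  , -0.0342]), array([-0.06  ,  0.0294])] [-0.0365 -0.0024]
pin [ 0.58301178 -0.07261039] [-0.03729987 -0.00184608]
```

View pics/e_wc.png

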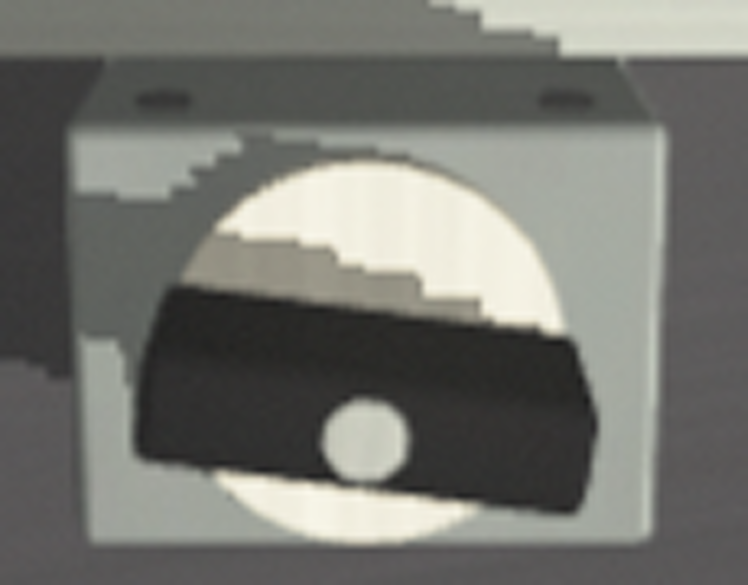

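The stop is flush (centre at -0.0365 in the bar frame, y -0.002, parallel within about 0.2°), and the handle is about 7-8° clockwise (about 0.13 rad). Next I turn the tool so the jaws close across the handle, which puts tool yaw near 72.5°.

send_rows:
  rows:
    - [0, 0, 0, 0.025]
    - [0, 0, 0, 0.05]
    - [0, 0, 0, 0.075]
    - [0, 0, 0, 0.1]
    - [0, 0, 0, 0.125]
    - [0, 0, 0, 0.15]
    - [0, 0, 0, 0.175]
    - [0, 0, 0, 0.2]
    - [0, 0, 0, 0.22]
    - [0, 0, 0, 0.229]
    - [0, 0, 0, 0.229]
    - [0, 0, 0, 0.229]
    - [0, 0, 0, 0.229]

```text
time: 16.52
eef_pos: [0.5833, -0.0732, 0.1212]
tcp_rot: [0.806, 0.591, -0.0, -0.0]
contact_force: [-0.3, 0.1, 0.0]
opening: 1.003
```

```bash
python3 look.py f wrist; python3 -c "
from plant import monitor;print(monitor.get_state()['qpos'])"
```

```text
16.525 [ 0.58328968 -0.0732154   0.12116216] [ 8.063e-01  5.914e-01 -1.000e-04 -1.000e-04] [-0.3  0.1  0. ] [0.02 0.01 0.03] 1.0029933141696499
[-2.97335511e-01  1.99880147e-01  1.87521044e+00  9.23555164e-06
  1.06674831e+00  7.64792341e-03]
```

View pics/f_wrist.png

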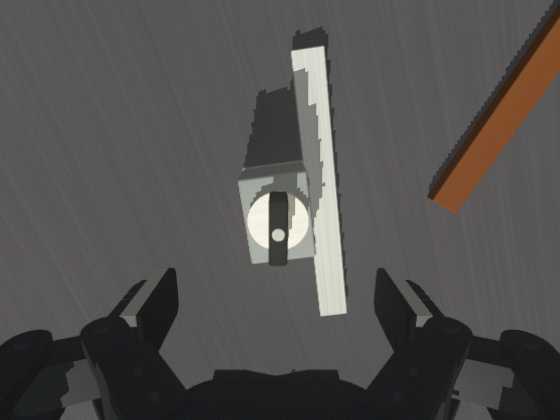

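```bash
python3 - <<'E'
from h import *
t=cv2.imread("pics/f_wrist.png")
cv2.imwrite("pics/f_c.png",cv2.resize(t[180:275,230:330],None,fx=6,fy=6,interpolation=cv2.INTER_CUBIC))
cal=imaging.calibration("wrist");cal["cam_to_world"]=np.load("f.npy")
print("pin",onplane(cal,[[278.3,235]],.08))
s=[.58329,-.07322]
for z in (.08,):print("tcp axis px",proj(cal,[s+[z]]))
m=(t[180:275,230:330].max(2)<60).astype(np.uint8)
n,l,st,c=cv2.connectedComponentsWithStats(m);print(st[1:][st[1:,4]>80])
E
```

```text
pin [[ 0.5842547  -0.07381581  0.08      ]]
tcp axis px [[276.53196929 234.57797011]]
[[ 40  12  18  73 425]]
```

View pics/f_c.png

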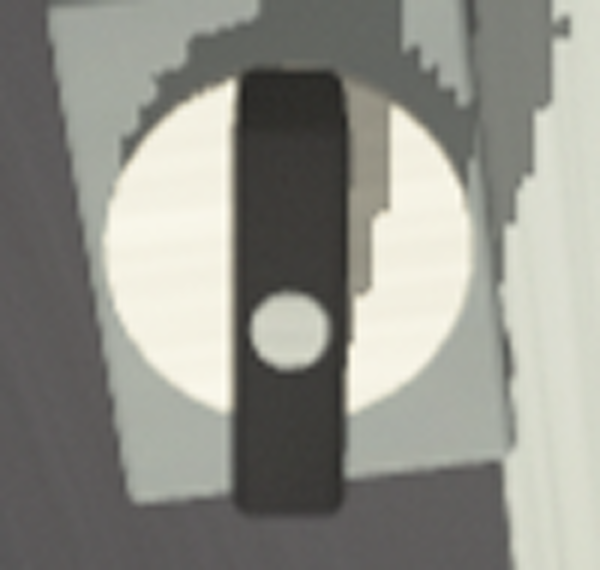

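The handle is parallel to the pads and the pin is within 1 mm of the tool axis. I'll lower to TCP z 0.05, which puts the shut tips just above the collar given the offset found earlier, then grip.

send_rows:
  rows:
    - [0.003, -0.002, -0.05, 0]
    - [0.003, -0.002, -0.11, 0]
    - [0.003, -0.002, -0.17, 0]
    - [0.003, -0.002, -0.22, 0]
    - [0.003, -0.002, -0.237, 0]
    - [0.003, -0.002, -0.237, 0]
    - [0.003, -0.002, -0.237, 0]

```text
time: 17.45
eef_pos: [0.5849, -0.074, 0.0511]
tcp_rot: [0.806, 0.592, 0.0, 0.001]
contact_force: [0.1, 0.8, -0.5]
opening: 1.001
```

send_rows:
  rows:
    - [0, 0, 0, 0]
    - [0, 0, 0, 0]
    - [0, 0, 0, 0]
    - [0, 0, 0, 0]
    - [0, 0, 0, 0]
    - [0, 0, 0, 0]
    - [0, 0, 0, 0]
    - [0, 0, 0, 0]
    - [0, 0, 0, 0]
  jaw: 1
  newtons: 60

```text
time: 18.58
eef_pos: [0.5844, -0.0739, 0.0505]
tcp_rot: [0.806, 0.592, 0.0, 0.0]
contact_force: [-0.5, -0.1, 2.5]
opening: 0.126
```

```bash
python3 look.py g wrist side;python3 - <<'E'
from h import *
t=cv2.imread("pics/g_side.png");cv2.imwrite("pics/g_sc.png",cv2.resize(t[180:290,240:350],None,fx=5,fy=5,interpolation=cv2.INTER_CUBIC))
E
```

```text
18.575 [ 0.58444816 -0.07387476  0.05052747] [8.062e-01 5.916e-01 1.000e-04 1.000e-04] [-0.5 -0.1  2.5] [ 0.05  0.09 -0.1 ] 0.1255414949992607
```

View pics/g_wrist.png

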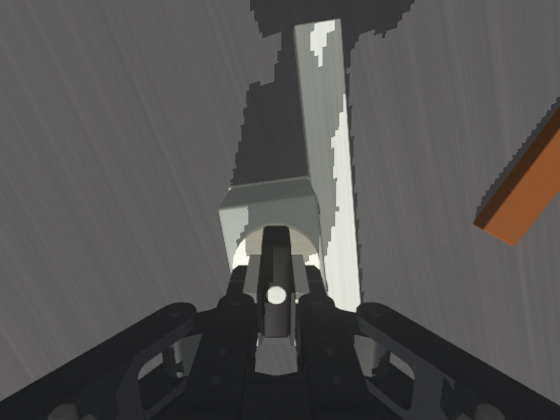

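View pics/g_sc.png

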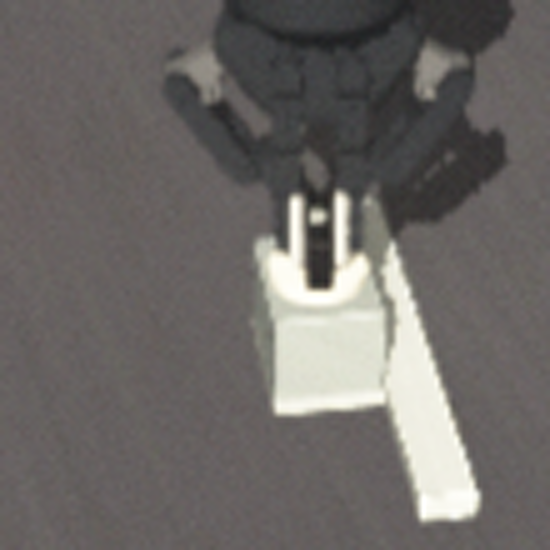

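The handle is gripped (opening about 11 mm) and the stop is unmoved. Now I'll bear down in small steps.

send_rows:
  rows:
    - [0, 0, -0.003, 0]
    - [0, 0, -0.005, 0]
    - [0, 0, -0.005, 0]
    - [0, 0, -0.005, 0]

```text
time: 19.18
eef_pos: [0.5845, -0.0739, 0.0505]
tcp_rot: [0.806, 0.592, -0.0, -0.0]
contact_force: [-4.2, 1.6, 9.2]
opening: 0.123
```

send_rows:
  rows:
    - [0, 0, -0.002, 0]
    - [0, 0, -0.004, 0]
    - [0, 0, -0.004, 0]
    - [0, 0, -0.004, 0]

```text
time: 19.68
eef_pos: [0.5846, -0.0739, 0.0504]
tcp_rot: [0.806, 0.592, -0.0, -0.0]
contact_force: [-6.9, 1.5, 15.5]
opening: 0.12
```

send_rows:
  rows:
    - [-0.002, 0, -0.0015, 0]
    - [-0.004, 0.0005, -0.003, 0]
    - [-0.004, 0.0005, -0.003, 0]
    - [-0.004, 0.0005, -0.003, 0]

```text
time: 20.18
eef_pos: [0.5845, -0.0739, 0.0504]
tcp_rot: [0.806, 0.592, 0.001, 0.001]
contact_force: [-4.5, 1.9, 15.8]
opening: 0.123
```

send_rows:
  rows:
    - [-0.001, 0, -0.002, 0]
    - [-0.003, 0, -0.005, 0]
    - [-0.003, 0, -0.005, 0]
    - [-0.003, 0, -0.005, 0]

```text
time: 20.68
eef_pos: [0.5845, -0.0739, 0.0504]
tcp_rot: [0.806, 0.592, 0.001, 0.001]
contact_force: [-5.5, 4.2, 21.3]
opening: 0.123
```

About 21 N is bearing down. Now I'll turn clockwise a little and check.

send_rows:
  rows:
    - [0, 0, 0, -0.006]
    - [0, 0, 0, -0.012]
    - [0, 0, 0, -0.018]
    - [0, 0, 0, -0.024]
    - [0, 0, 0, -0.028]
    - [0, 0, 0, -0.028]

```text
time: 21.42
eef_pos: [0.5845, -0.0739, 0.0503]
tcp_rot: [0.855, 0.519, 0.001, 0.001]
contact_force: [-5.8, 2.4, 21.3]
opening: 0.124
```

```bash
python3 look.py i wrist
```

```text
21.425 [ 0.58445736 -0.07388671  0.05034802] [0.8548 0.5189 0.0013 0.0012] [-5.8  2.4 21.3] [0.51 1.17 0.06] 0.12449704485869587
```

View pics/i_wrist.png

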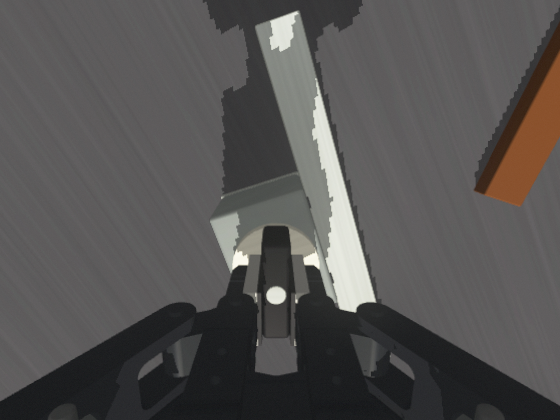

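The handle turned 10° with the stop still against the bar and parallel to it (the block edge at (300,178) runs along the bar). I'll continue.

send_rows:
  rows:
    - [0, 0, 0, -0.008]
    - [0, 0, 0, -0.016]
    - [0, 0, 0, -0.024]
    - [0, 0, 0, -0.032]
    - [0, 0, 0, -0.04]
    - [0, 0, 0, -0.048]
    - [0, 0, 0, -0.056]
    - [0, 0, 0, -0.056]

```text
time: 22.48
eef_pos: [0.5844, -0.0738, 0.0504]
tcp_rot: [0.933, 0.361, 0.001, 0.001]
contact_force: [-6.3, 3.3, 23.2]
opening: 0.126
```

```bash
python3 look.py j wrist
```

```text
22.475 [ 0.58435706 -0.07381266  0.05038385] [9.325e-01 3.610e-01 1.300e-03 8.000e-04] [-6.3  3.3 23.2] [ 0.52  1.22 -0.07] 0.12604111213347824
```

View pics/j_wrist.png

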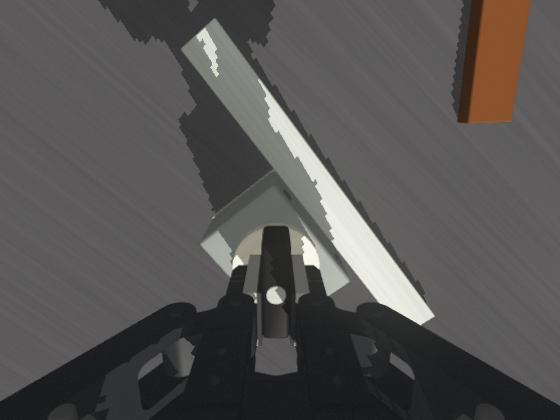

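Still flush: the block's right edge is parallel to the bar, and the handle is well turned relative to the block.

send_rows:
  rows:
    - [0, 0, 0, -0.008]
    - [0, 0, 0, -0.016]
    - [0, 0, 0, -0.024]
    - [0, 0, 0, -0.032]
    - [0, 0, 0, -0.04]
    - [0, 0, 0, -0.048]
    - [0, 0, 0, -0.056]
    - [0, 0, 0, -0.056]

```text
time: 23.52
eef_pos: [0.5843, -0.0736, 0.0504]
tcp_rot: [0.981, 0.192, 0.001, 0.0]
contact_force: [-5.7, 3.3, 22.4]
opening: 0.126
```

send_rows:
  rows:
    - [0, 0, 0.001, -0.008]
    - [0, 0, 0.002, -0.016]
    - [0, 0, 0.002, -0.024]
    - [0, 0, 0.002, -0.032]
    - [0, 0, 0.002, -0.04]
    - [0, 0, 0.002, -0.048]
    - [0, 0, 0.002, -0.054]
    - [0, 0, 0.002, -0.054]

```text
time: 24.52
eef_pos: [0.5842, -0.0735, 0.0504]
tcp_rot: [1.0, 0.024, 0.001, 0.0]
contact_force: [-4.6, 3.0, 19.3]
opening: 0.127
```

```bash
python3 look.py k wrist
```

```text
24.525 [ 0.58420408 -0.07348934  0.0503826 ] [0.9997 0.0239 0.0015 0.    ] [-4.6  3.  19.3] [0.57 0.96 0.04] 0.12686666837653718
```

View pics/k_wrist.png

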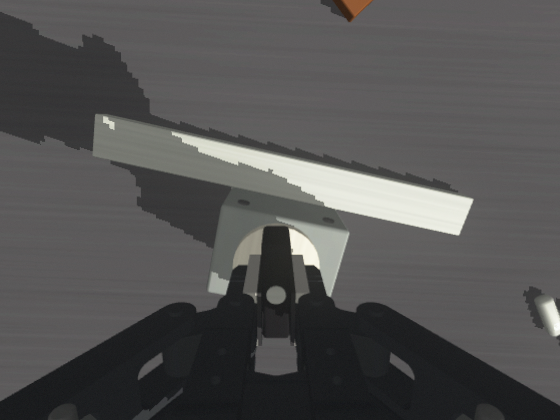

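Tool yaw is 2.7°, so the joint is about 1.35 rad. About 8.5° remain to the end stop.

send_rows:
  rows:
    - [0, 0, 0, -0.004]
    - [0, 0, 0, -0.008]
    - [0, 0, 0, -0.012]
    - [0, 0, 0, -0.016]
    - [0, 0, 0, -0.02]
    - [0, 0, 0, -0.0225]
    - [0, 0, 0, -0.0225]
    - [0, 0, 0, -0.0225]

```text
time: 25.58
eef_pos: [0.5842, -0.0734, 0.0504]
tcp_rot: [0.999, -0.047, 0.002, -0.0]
contact_force: [-6.1, 4.1, 20.9]
opening: 0.124
```

```bash
python3 look.py l wrist
```

```text
25.575 [ 0.58421873 -0.0734084   0.0504154 ] [ 9.989e-01 -4.660e-02  1.500e-03 -2.000e-04] [-6.1  4.1 20.9] [0.6  1.03 0.15] 0.12424443310198476
```

View pics/l_wrist.png

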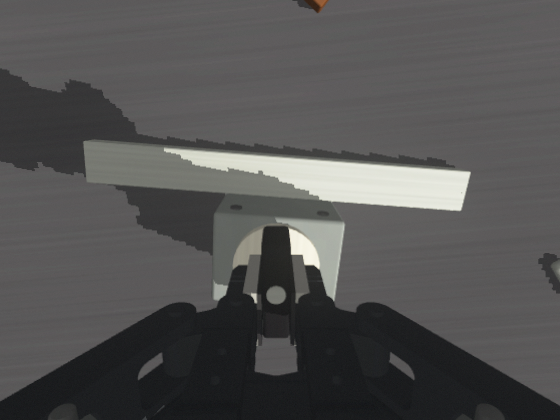

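```bash
python3 - <<'E'
from h import *
cal=imaging.calibration("wrist");cal["cam_to_world"]=np.load("l.npy")
a=lambda p:np.degrees(np.arctan2(*(p[0]-p[1])[:2][::-1]))
P=onplane(cal,[[87,181.5],[462,210]],.012);print("bar long yaw",a(P),P)
B=onplane(cal,[[215,213.5],[344,223]],.05);print("block front edge",a(B),B)
E
```

```text
bar long yaw 80.25028693544337 [[ 0.62728543  0.0335304   0.012     ]
 [ 0.58979946 -0.18463165  0.012     ]]
block front edge 80.30719208168779 [[ 0.61192812 -0.04588802  0.05      ]
 [ 0.60138252 -0.107629    0.05      ]]
```

The block edge (80.3°) is parallel to the bar (80.25°). The handle is 85.6° from zero, so the joint is about 1.49 rad. I'll unload, release and rise straight up.

send_rows:
  rows:
    - [0, 0, 0, -0.001]
    - [0, 0, 0, -0.001]
    - [0.002, 0, 0.004, 0]
    - [0.004, 0, 0.009, 0]
    - [0.004, 0, 0.009, 0]
    - [0.004, 0, 0.009, 0]

```text
time: 26.38
eef_pos: [0.5841, -0.0734, 0.0505]
tcp_rot: [0.999, -0.047, 0.0, -0.0]
contact_force: [-3.8, 2.4, 9.6]
opening: 0.122
```

send_rows:
  rows:
    - [0, 0, 0, 0]
    - [0, 0, 0, 0]
    - [0, 0, 0, 0]
    - [0, 0, 0, 0]
    - [0, 0, 0, 0]
    - [0, 0, 0, 0]
    - [0, 0, 0, 0]
  jaw: 0

```text
time: 27.25
eef_pos: [0.5834, -0.0737, 0.0485]
tcp_rot: [0.999, -0.047, 0.0, 0.0]
contact_force: [0.4, -0.4, -0.9]
opening: 1.002
```

send_rows:
  rows:
    - [0, 0, 0.03, 0]
    - [0, 0, 0.1, 0]
    - [0, 0, 0.2, 0]
    - [0, 0, 0.3, 0]
    - [0, 0, 0.35, 0]
    - [0, 0, 0.35, 0]

```text
time: 28.0
eef_pos: [0.5842, -0.0739, 0.155]
tcp_rot: [0.999, -0.047, 0.001, 0.0]
contact_force: [-0.2, 0.1, 0.4]
opening: 1.001
```

```bash
python3 look.py m wrist top side;  python3 - <<'E'
from h import *
t=cv2.imread("pics/m_side.png");cv2.imwrite("pics/m_sc.png",cv2.resize(t[180:290,240:350],None,fx=5,fy=5,interpolation=cv2.INTER_CUBIC))
E
```

```text
28.0 [ 0.58418321 -0.07390169  0.15502067] [ 9.989e-01 -4.700e-02  1.500e-03  4.000e-04] [-0.2  0.1  0.4] [ 0.03  0.01 -0.04] 1.0013941770029455
```

View pics/m_wrist.png

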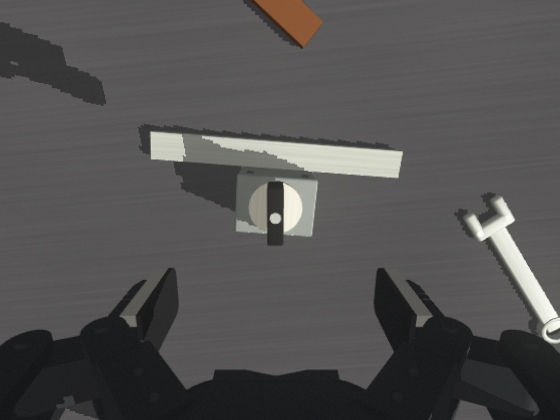

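View pics/m_sc.png

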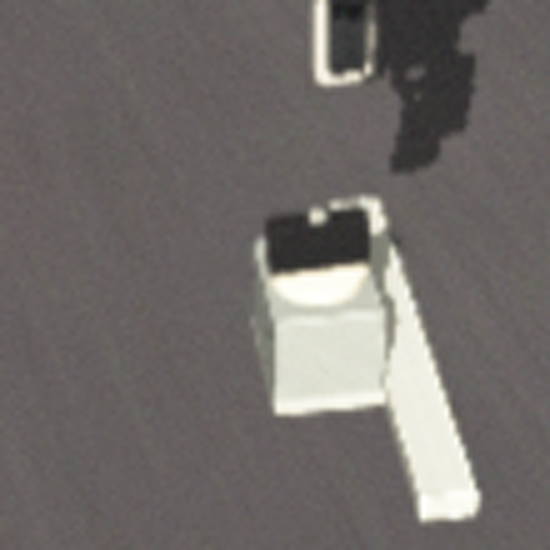

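```bash
python3 - <<'E'
from h import *
t=cv2.imread("pics/m_wrist.png")
cv2.imwrite("pics/m_c.png",cv2.resize(t[155:250,225:330],None,fx=6,fy=6,interpolation=cv2.INTER_CUBIC))
cal=imaging.calibration("wrist");cal["cam_to_world"]=np.load("m.npy")
P=onplane(cal,[[151,132],[403,152],[399,178],[151,159]],.012)[:,:2];c=P.mean(0)
d=(P[0]-P[1])+(P[3]-P[2]);th=np.arctan2(d[1],d[0])-np.pi/2;print("bar",c,np.degrees(th))
R=np.array([[np.cos(th),np.sin(th)],[-np.sin(th),np.cos(th)]])
B=onplane(cal,[[238,175],[317.5,181],[313.5,237],[236,231.5]],.05)[:,:2];print([(R@(b-c)).round(4) for b in B],(R@(B.mean(0)-c)).round(4))
h=onplane(cal,[[275,218.5]],.08)[0,:2];print("pin",R@(h-c))
E
```

```text
bar [ 0.61940533 -0.07771636] -9.767376234585395
[array([-0.0128,  0.0298]), array([-0.0127, -0.0328]), array([-0.0597, -0.0347]), array([-0.0598,  0.0293])] [-0.0362 -0.0021]
pin [-0.03663003 -0.00113387]
```

View pics/m_c.png

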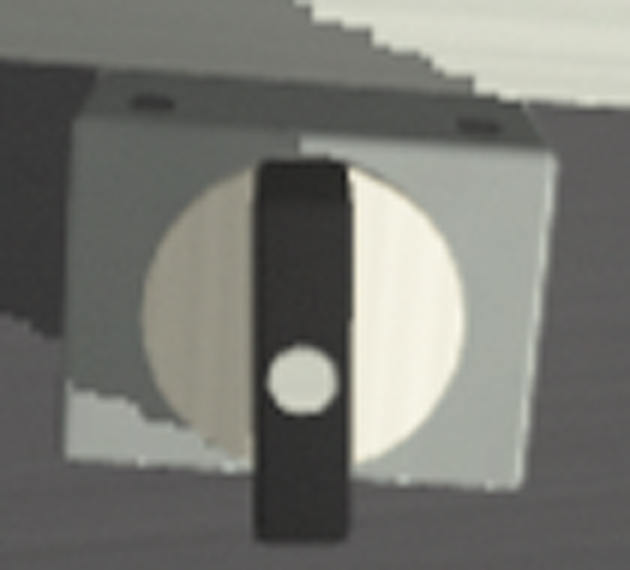

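The handle is turned, the stop is flush (-0.036 m, parallel within 0.2°), and the gripper is clear. Handing in.

```bash
python3 -c "
from plant import workorder;print(workorder.sign_off())"
```

```text
the job is handed in; nothing more can be done
None
```

I slid the grey stop flush against the near edge of the steel bar, turned its handle clockwise to about 1.49 rad of 1.5, released it and handed the job in. I bore down with about 19–23 N while turning.

- **Last check:** after release, the stop's centre sat at x = -0.036 m and y = -0.002 m in the bar's frame. It was parallel to the bar within about 0.2° and upright. I estimated the handle angle from the tool and block angles, because the joint itself cannot be read.
- **Bar and bystanders:** the bar had shifted about 3 mm. I kept clear of the can, the wrench, the disc and the look-alikes but did not re-measure them at the end.
- **What disagreed:** the wrist images put the pad tips roughly 17–30 mm behind the reported tool point, not 17 mm ahead of it as stated. Because of that, my first grasp closed on the ends of the handle instead of the block. I opened at once; the stop had not moved and the handle was not turned noticeably. I then grasped the block about 35 mm lower.
- **While placing:** I briefly pressed the stop into the bench (about 13 N) as I pushed it towards the bar. Lifting it slightly freed it.

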